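# Dock the hand sanders at an instrument maker's sanding bench

### The arm

A 6-joint arm with a two-finger parallel gripper is mounted at the origin on the work surface. World frame = base frame: x ahead of the robot, y to its left, z up, the work surface at z = 0. Lengths are in m, angles in degrees, forces in N, time in s.
With the tool pointing down it reaches from about 0.3 to 0.75 m from the base axis. Payload 8.5 kg.
Tool frame: the origin (TCP) lies at the very end of the fingers, on their centre line; the grasp point (between the pads) lies 19 mm behind it (env.pinch_z is the distance from the TCP to the grasp point, in m); z points along the fingers, y is the line along which they close (so a half turn about z gives the same grasp; the last joint's range is limited). The gripper opens to 85 mm and grips with 20 to 120 N. Pads are 22 mm wide; open, the fingers measure 114 mm over their backs; the gripper's body (76 mm by 85 mm) begins 54 mm behind the grasp point. The pads swing forward as they close: fully open they stand 13 mm farther back than shut.
Start: joints at [64.383, 21.807, 74.336, -0, 83.858, -12.336], TCP at [0.126, 0.535, 0.231] pointing down, gripper open.
Joint ranges: [-178.18, 178.18], [-50.72, 133.34], [12.68, 142.11], [-81.47, 261.47], [9.98, 163.14], [-165.26, 165.26]. Speed limits (degrees/s): [136.94, 136.94, 180, 180, 180, 180].

### API

Orientations are given as a 3x3 rotation matrix whose columns are the frame's x, y, z axes.
In Python, from rig import env, viewer gives the robot as it stands.
- The arm moves only by the tool drive_tool, never from a script. Its argument "series" is a list of rows, each a list of 3 entries, a list of its own where there are three numbers: the shift along the tool's x, y, z in m, then the turn about the tool's z in degrees, then the finger opening in m, from 0 to 0.0854. A call has 1 to 20 rows; each row is the pose to reach, as a shift and turn from the pose commanded when the call began, along the tool's axes at that moment; what a row does not reach only later rows make up. A row lasts 1/10 s, in which the tool goes at most 50 mm and 8.59 degrees, less where a joint would pass 70% of its speed; a pose out of reach is approached as far as the arm can. A call with a gripper value outside its range is refused whole. The fingers move at their own pace and stop on an object; "newtons" is the grip in N (left out, the last holds). Time passes only in rows, so rows that repeat a pose let the fingers close. It gives the time, the measured TCP pose, the force, the opening and the grip force at its end, in the units of the state.
- env.observe(): the state, without advancing time (a new reading comes with each control period).
- viewer.get_image(name): name is "side" or "top"; returns a dict with "img" (480x640x3 uint8, red, green, blue), "depth" (480x640 float32, m along the optical axis (not along the pixel's ray), 0 where there is no reading), "camera_matrix" (3x3 intrinsics, pixels), "distortion" ([k1, k2, p1, p2, k3] as OpenCV has them; the pictures are not rectified), "rvec" (rotation vector, rad) and "tvec" (3), from world to camera coordinates, as OpenCV has them. Camera axes: x right, y down, z forward; pixel columns grow to the right and rows downward; lengths in m; the calibration is good to about 2 mm. A picture is of the moment at which its call begins.
- env.close_job(): hands the job in; it is judged then, once.
The state is a dict: "time_s": time; "q": joint angles; "qvel": joint speeds; "joint_efforts": joint torques, N m; "position": TCP position; "tool_rot": TCP orientation; "ft_force": force on the tool from outside, world axes, zero at the start; "wrist_torque": the same for the moment, N m; "grip_width": finger opening in m; "gripper_force": force on a finger pad.
Only numpy, scipy, OpenCV 4.12 (cv2) and the standard library are available. Lean on these libraries where they do the work, as an engineer would, in place of code of your own. Each camera call takes 0.05 s, during which the arm holds its last target. There are 200 camera calls.

### The job

Put the four hand sanders away: set each one, sole down, into the dock whose outline matches its shape, turned so that it drops inside the lip and sits flat on the dock's floor. Leave the jar and the dust brush where they are.

Things in the scene. Friction and masses are not known exactly. Their poses are not given: they have to be found in the camera images.
- grip_long (a point): Loose long narrow sanding block, sole 110 mm (x) by 36 mm (y) (two ends alike). Brown wooden base 20 mm thick, black sole; on it a pale bar handle 70 mm (x) by 20 mm (y), 40 mm tall, along its x axis. 60 mm high in all, 0.2 kg. Point: on the centre axis 42 mm above the underside, 22 mm above the base's top, 18 mm below the handle's top. z up.
- grip_square (a point): Loose square sanding block, sole 64 mm by 64 mm, sides along x and y (four sides alike). Brown wooden base 20 mm thick, black sole; on it a pale bar handle 46 mm (x) by 20 mm (y), 40 mm tall, along its x axis. 60 mm high in all, 0.2 kg. Point: on the centre axis 42 mm above the underside, 22 mm above the base's top, 18 mm below the handle's top. z up.
- grip_round (a point): Loose round sanding pad, sole 76 mm in diameter (same at every yaw). Brown wooden base 20 mm thick, black sole; on it a pale upright round knob 28 mm in diameter, 40 mm tall. 60 mm high in all, 0.2 kg. Point: on the centre axis 42 mm above the underside, 22 mm above the base's top, 18 mm below the handle's top. z up.
- grip_tri (a point): Loose triangular sanding pad: long sides 28 mm from the centre at 60, 180, 300 degrees from +x, blunt corners 46 mm from it at 0, 120, 240 (repeats every 120 degrees of yaw). Brown wooden base 20 mm thick, black sole; on it a pale bar handle 46 mm (x) by 20 mm (y), 40 mm tall, along its x axis. 60 mm high in all, 0.2 kg. Point: on the centre axis 42 mm above the underside, 22 mm above the base's top, 18 mm below the handle's top. z up.
- dock_long: Fixed plywood dock with dark lip: rectangular well 126 mm (x) by 52 mm (y), outside 140 by 66 mm. 8 mm play all round. Origin: centre of its underside, on the bench; floor 6 mm and lip top 14 mm above it; a seated sander's point is at 48 mm. Axes as the sander's; z up.
- dock_square: Fixed plywood dock with dark lip: square well 80 by 80 mm with sides along x and y, outside 94 by 94 mm. 8 mm play all round. Origin: centre of its underside, on the bench; floor 6 mm and lip top 14 mm above it; a seated sander's point is at 48 mm. Axes as the sander's; z up.
- dock_round: Fixed plywood dock with dark lip: sixteen-sided, nearly round well 92 mm across, outside 106 mm. 8 mm play all round. Origin: centre of its underside, on the bench; floor 6 mm and lip top 14 mm above it; a seated sander's point is at 48 mm. Axes as the sander's; z up.
- dock_tri: Fixed plywood dock with dark lip: triangular well: long sides 36 mm from the centre at 60, 180, 300 degrees from +x, blunt corners 54 mm from it at 0, 120, 240; outside 7 mm more. 8 mm play all round. Origin: centre of its underside, on the bench; floor 6 mm and lip top 14 mm above it; a seated sander's point is at 48 mm. Axes as the sander's; z up.
- jar: Bystander, a small glass jar with a white cap, 64 mm in diameter, 75 mm high, standing beyond the docks. Origin: centre of its underside.
- brush: Bystander, a wooden bench brush for dust, lying flat beyond the docks to the left, about 180 mm long. Origin: on its underside, near the middle.
There are look-alikes about, which are no part of the job. What is shaped like the dock_tri but pink or yellow is not meant.

How it is judged (in metres and radians):
At the end, for the whole second after the job is handed in: All four sanders stand released and at rest in the docks of their own shapes: grip point within 20 mm (horizontally) of the dock's centre, flat within 0.06 rad, and down on the floor of the dock (grip point 44 to 51 mm above the dock's underside), none perched on a lip (horizontal distance between grip_long and dock_long below 0.02 m and z of grip_long in the frame of dock_long between 0.044 and 0.051 m and angle between each of grip_long, grip_square, grip_round, grip_tri's own z axis and vertical below 0.06 rad and linear speed of each of sander_long, sander_square, sander_round, sander_tri below 0.02 m/s and horizontal distance between grip_square and dock_square below 0.02 m and z of grip_square in the frame of dock_square between 0.044 and 0.051 m and horizontal distance between grip_round and dock_round below 0.02 m and z of grip_round in the frame of dock_round between 0.044 and 0.051 m and horizontal distance between grip_tri and dock_tri below 0.02 m and z of grip_tri in the frame of dock_tri between 0.044 and 0.051 m); the robot touches nothing.
It fails at once if the jar is knocked away (moved more than 20 mm) (distance of jar from where it was at the start of the episode above 0.02 m).
It fails at once if the brush is pushed away (moved more than 20 mm) (distance of brush from where it was at the start of the episode above 0.02 m).
It also fails if it takes over 104 s, if anything falls off the work surface, if the arm or the gripper's body presses on something with over 40 N, if the wrist force passes 120 N, or if a joint passes its speed limit or range.

## Working session

There is one attempt and no reset: what is moved stays moved. The work goes in short steps, Python scripts to look and compute and a tool call to move; the robot and the scene stay as the last step left them, time stands still between calls to the robot, and variables do not carry over. Pictures are saved under pics/ and viewed, at most 14 in all, crops included, and the job is handed in when it is done.

Besides the shell and the picture viewer there is one more tool, called after "Emit:" by a JSON object that holds its "method" and its "body". drive_tool: Moves the arm, as the interface text tells. Its arguments: {"type":"object","properties":{"series":{"type":"array"},"newtons":{"type":"number"}},"required":["series"]}

```bash
mkdir -p pics; ls; cat > h.py <<'E'
import numpy as np, cv2, pickle
def snap(n,tag):
    from rig import viewer
    d=viewer.get_image(n); pickle.dump(d,open(f'pics/{tag}.pkl','wb')); cv2.imwrite(f'pics/{tag}.png',d['img'][...,::-1]); return d
def load(tag): return pickle.load(open(f'pics/{tag}.pkl','rb'))
def onplane(d,uv,z):
    """pixel(s) -> world at height z"""
    K=np.array(d['camera_matrix']);R=cv2.Rodrigues(np.array(d['rvec'],float))[0];t=np.array(d['tvec'],float).ravel()
    p=cv2.undistortPoints(np.array(uv,float).reshape(-1,1,2),K,np.array(d['distortion'],float)).reshape(-1,2)
    r=np.c_[p,np.ones(len(p))]@R; c=-R.T@t
    z=np.broadcast_to(z,len(p)); return c+r*((z-c[2])/r[:,2])[:,None]
def cloud(d):
    K=np.array(d['camera_matrix']);R=cv2.Rodrigues(np.array(d['rvec'],float))[0];t=np.array(d['tvec'],float).ravel()
    v,u=np.mgrid[:480,:640]; p=cv2.undistortPoints(np.stack([u,v],-1).reshape(-1,1,2).astype(float),K,np.array(d['distortion'],float)).reshape(-1,2)
    P=np.c_[p,np.ones(len(p))]*d['depth'].reshape(-1,1); return ((P-t)@R).reshape(480,640,3)
E
python3 - <<'E'
from h import *
from rig import env
for n in('top','side'):
    d=snap(n,n+'0');R=cv2.Rodrigues(np.array(d['rvec'],float))[0];print(n,-R.T@np.array(d['tvec']).ravel(),np.array(d['camera_matrix'])[0,0])
o=env.observe();print(o['time_s'],o['position'],o['tool_rot'])
E
```

```text
pics
top [0.42882498 0.03225869 1.2406856 ] 447.0857969342654
side [0.34119991 1.07247269 0.61415648] 481.22106950419504
0.1 [0.12623633 0.53506282 0.23076567] [[-9.73264692e-01  2.29685735e-01 -5.49388694e-04]
 [ 2.29686239e-01  9.73264022e-01 -1.17283243e-03]
 [ 2.65317370e-04 -1.26766342e-03 -9.99999161e-01]]
```

View pics/top0.png

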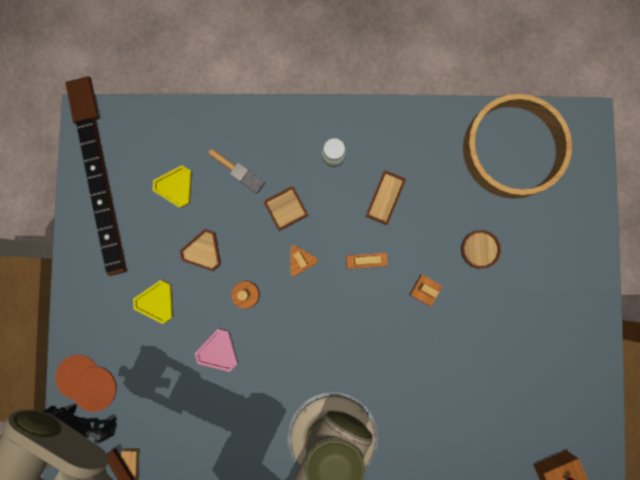

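View pics/side0.png

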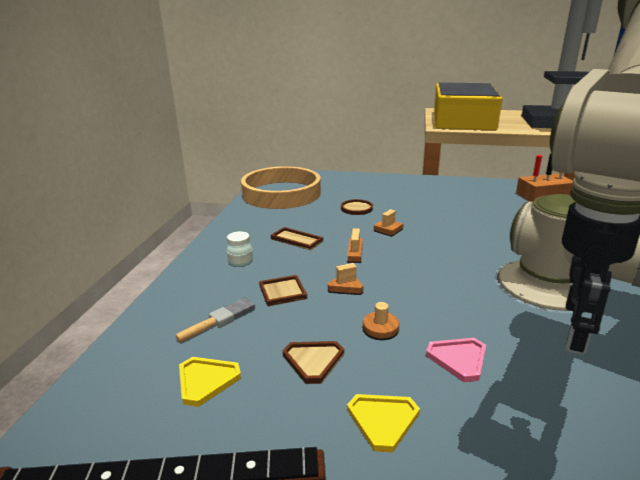

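The top view shows these (pixel positions in the top picture):
- **Sanders:** tri (302,261), long (367,261), square (427,291), round (245,295).
- **Docks:** square (286,208), long (386,197), round (481,249).
- **Triangular docks:** plywood (203,250), yellow (173,186) and (154,302), pink (217,351). The plywood one with the dark lip fits the description; the coloured ones are look-alikes.

I'll confirm in enlarged crops.

```bash
python3 - <<'E'
from h import *
im=load('top0')['img'][...,::-1]
for n,(x,y,w,h) in {'cA':(175,175,150,142),'cB':(335,165,175,145)}.items():
    s=800/w if 800/w*h<600 else 600/h
    s=4; cv2.imwrite(f'pics/{n}.png',cv2.resize(im[y:y+h,x:x+w],None,fx=s,fy=s,interpolation=cv2.INTER_CUBIC))
E
```

```text
(no output)
```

View pics/cA.png

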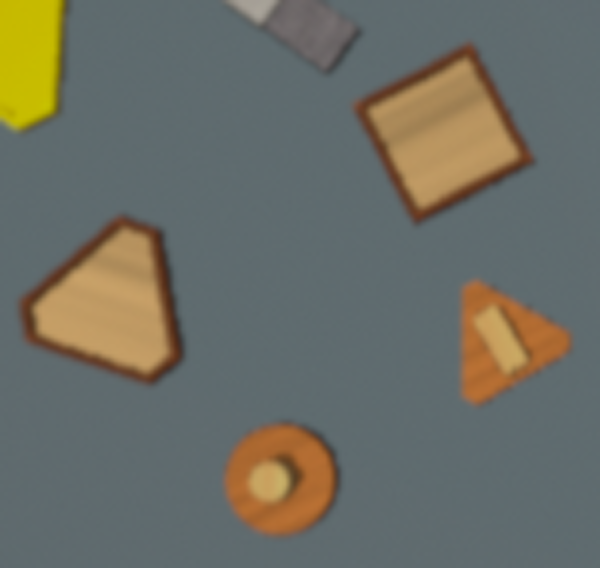

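View pics/cB.png

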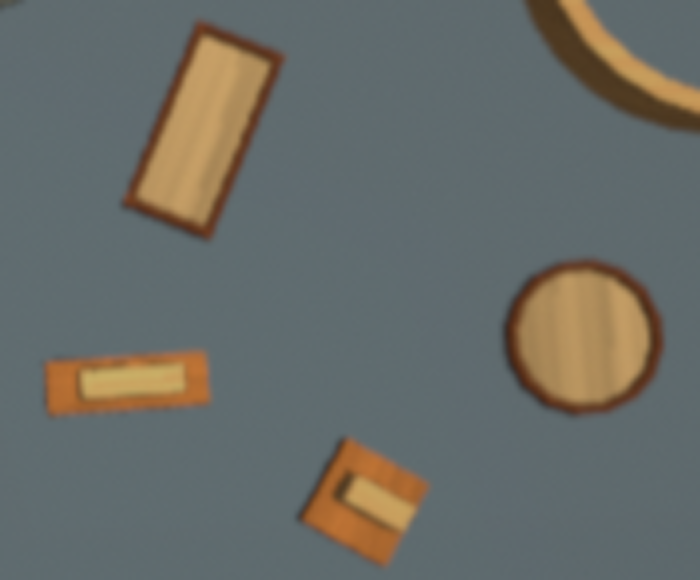

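```bash
cat > m.py <<'E'
from h import *
d=load('top0'); C=cloud(d)
A,B=(175,175),(335,165)
def W(o,pts,z): return onplane(d,[(o[0]+(x+.5)/4-.5,o[1]+(y+.5)/4-.5) for x,y in pts],z)[:,:2]
items={'dock_tri':(A,[(122,216),(159,231),(182,357),(151,382),(29,340),(20,300)],.014),
'dock_sq':(A,[(470,44),(532,160),(417,221),(355,104)],.014),
'dock_long':(B,[(199,21),(284,55),(210,239),(123,204)],.014),
'dock_round':(B,[(583,259),(662,337),(583,414),(504,337)],.014),
'tri_h':(A,[(496,303),(530,364),(510,376),(473,318)],.06),
'tri_b':(A,[(470,281),(571,340),(470,403)],.02),
'round_h':(A,[(270,459),(292,481),(270,503),(248,481)],.06),
'round_b':(A,[(281,422),(337,479),(281,535),(225,479)],.02),
'long_h':(B,[(79,371),(184,362),(186,391),(82,400)],.06),
'long_b':(B,[(45,360),(207,351),(211,404),(48,415)],.02),
'sq_h':(B,[(355,474),(417,508),(405,531),(342,497)],.06),
'sq_b':(B,[(345,437),(429,485),(385,567),(299,519)],.02)}
for k,(o,p,z) in items.items():
    w=W(o,p,z); e=np.roll(w,-1,0)-w; c=w.mean(0)
    u,v=np.round(np.mean(p,0)/4+o).astype(int)
    print(k,'c',(c*1e3).round(1),'edges',(np.linalg.norm(e,axis=1)*1e3).round(0),'ang',np.degrees(np.arctan2(e[:,1],e[:,0])).round(0),'zdepth',(np.median(C[v-1:v+2,u-1:u+2].reshape(-1,3),0)*1e3).round(0))
    if 'tri' in k: print('  corner dirs',np.degrees(np.arctan2(*(w-c).T[::-1])).round(0))
for n,uv in (('jar',(334,151)),('brush',(240,170))): print(n,C[uv[1],uv[0]])
E
python3 m.py
```

```text
dock_tri c [502.  362.3] edges [28. 89. 27. 90. 29. 91.] ang [-111. -168.  130.   72.   15.  -50.] zdepth [502. 362.   7.]
  corner dirs [  -6.  -32. -125. -151.  114.   88.]
dock_sq c [624.1 133.8] edges [92. 90. 93. 90.] ang [-151.  119.   29.  -62.] zdepth [625. 133.   5.]
dock_long c [ 656.7 -143.5] edges [ 64. 139.  65. 139.] ang [-112.  158.   68.  -22.] zdepth [ 659. -146.    4.]
dock_round c [ 515.6 -404. ] edges [76. 77. 75. 78.] ang [-135.  134.   46.  -45.] zdepth [ 515. -409.    7.]
tri_h c [478.3  88.8] edges [46. 15. 46. 18.] ang [-150.  122.   33.  -56.] zdepth [477.  87.  59.]
  corner dirs [  10. -130. -167.   53.]
tri_b c [479.3  89.7] edges [80. 81. 83.] ang [-120.  123.    1.] zdepth [477.  87.  59.]
  corner dirs [ 30. -88. 152.]
round_h c [383.7 240.6] edges [21. 20. 21. 20.] ang [-134.  136.   46.  -44.] zdepth [383. 241.  59.]
round_b c [383.8 240.2] edges [55. 54. 54. 54.] ang [-134.  136.   46.  -44.] zdepth [383. 233.  59.]
long_h c [479.8 -89.8] edges [70. 19. 69. 19.] ang [ -84. -176.   96.    6.] zdepth [479. -90.  60.]
long_b c [480.4 -90.6] edges [111.  36. 111.  38.] ang [ -86. -176.   94.    4.] zdepth [477. -88.  61.]
sq_h c [ 401.7 -252.3] edges [46. 17. 47. 17.] ang [-118.  152.   62.  -30.] zdepth [ 400. -254.   60.]
sq_b c [ 401.  -251.6] edges [65. 63. 66. 64.] ang [-119.  152.   61.  -29.] zdepth [ 402. -243.   61.]
jar [0.76762167 0.00227905 0.07496121]
brush [0.72880749 0.26275076 0.01553692]
```

```bash
cat > go.py <<'E'
import sys,numpy as np
from rig import env
o=env.observe();R=np.array(o['tool_rot']);p=np.array(o['position'])
psi=np.degrees(np.arctan2(R[1,1],R[0,1]))
x,y,z=map(float,sys.argv[1:4]); t=psi-float(sys.argv[4]) if len(sys.argv)>4 else 0
s=R.T@(np.array([x,y,z])-p)
print('t',o['time_s'],'p',p.round(4),'psi',round(psi,2),'shift',s.round(4),'dist',np.linalg.norm(s).round(3),'turn',round(t,1),'grip',o['grip_width'],o['gripper_force'],'q6',o['q'][5],'q1',o['q'][0])
E
python3 go.py .384 .2405 .10
```

```text
t 0.1 p [0.1262 0.5351 0.2308] psi 76.72 shift [-0.3186 -0.2273  0.131 ] dist 0.413 turn 0 grip 0.08549167846826318 0.0 q6 -12.337125851171955 q1 64.3842108937694
```

Emit:
{"method": "drive_tool", "body": {"series": [[[-0.3186, -0.2273, 0.131], 0, 0.065], [[-0.3186, -0.2273, 0.131], 0, 0.065], [[-0.3186, -0.2273, 0.131], 0, 0.065], [[-0.3186, -0.2273, 0.131], 0, 0.065], [[-0.3186, -0.2273, 0.131], 0, 0.065], [[-0.3186, -0.2273, 0.131], 0, 0.065], [[-0.3186, -0.2273, 0.131], 0, 0.065], [[-0.3186, -0.2273, 0.131], 0, 0.065], [[-0.3186, -0.2273, 0.131], 0, 0.065], [[-0.3186, -0.2273, 0.131], 0, 0.065], [[-0.3186, -0.2273, 0.131], 0, 0.065], [[-0.3186, -0.2273, 0.131], 0, 0.065], [[-0.3186, -0.2273, 0.131], 0, 0.065]], "newtons": 40}}

```text
time_s: 1.4
position: [0.3835, 0.2419, 0.1008]
tool_rot: [[-0.974, 0.228, 0.001], [0.228, 0.974, 0.0], [-0.001, 0.0, -1.0]]
ft_force: [0.4, -0.8, 0.1]
grip_width: 0.065
gripper_force: 0.0
```

```bash
python3 go.py .384 .2405 .028
```

```text
t 1.4 p [0.3835 0.2419 0.1008] psi 76.84 shift [-0.0007 -0.0013  0.0728] dist 0.073 turn 0 grip 0.06502630109425124 0.0 q6 -59.62649320131299 q1 17.214993312768144
```

Emit:
{"method": "drive_tool", "body": {"series": [[[0, 0, 0.03], 0, 0.065], [[0, 0, 0.055], 0, 0.065], [[0, 0, 0.072], 0, 0.065], [[0, 0, 0.072], 0, 0.065], [[0, 0, 0.072], 0, 0.065], [[0, 0, 0.072], 0, 0.02], [[0, 0, 0.072], 0, 0.02], [[0, 0, 0.072], 0, 0.02], [[0, 0, 0.072], 0, 0.02], [[0, 0, 0.072], 0, 0.02], [[0, 0, 0.072], 0, 0.02], [[0, 0, 0.072], 0, 0.02]]}}

```text
time_s: 2.6
position: [0.3846, 0.2411, 0.0293]
tool_rot: [[-0.973, 0.23, 0.002], [0.23, 0.973, 0.001], [-0.002, 0.001, -1.0]]
ft_force: [-2.2, 1.2, 6.7]
grip_width: 0.027
gripper_force: 39.0
```

```bash
python3 go.py .516 -.404 .15
```

```text
t 2.6 p [0.3846 0.2411 0.0293] psi 76.72 shift [-0.2762 -0.5976 -0.121 ] dist 0.669 turn 0 grip 0.027038237643178756 38.95243585109711 q6 -59.65260674795705 q1 17.077251735915507
```

Emit:
{"method": "drive_tool", "body": {"series": [[[0, 0, -0.04], 0, 0.02], [[0, 0, -0.08], 0, 0.02], [[0, 0, -0.121], 0, 0.02], [[-0.0262, -0.0576, -0.121], 0, 0.02], [[-0.2762, -0.5976, -0.121], 0, 0.02], [[-0.2762, -0.5976, -0.121], 0, 0.02], [[-0.2762, -0.5976, -0.121], 0, 0.02], [[-0.2762, -0.5976, -0.121], 0, 0.02], [[-0.2762, -0.5976, -0.121], 0, 0.02], [[-0.2762, -0.5976, -0.121], 0, 0.02], [[-0.2762, -0.5976, -0.121], 0, 0.02], [[-0.2762, -0.5976, -0.121], 0, 0.02], [[-0.2762, -0.5976, -0.121], 0, 0.02], [[-0.2762, -0.5976, -0.121], 0, 0.02], [[-0.2762, -0.5976, -0.121], 0, 0.02], [[-0.2762, -0.5976, -0.121], 0, 0.02], [[-0.2762, -0.5976, -0.121], 0, 0.02], [[-0.2762, -0.5976, -0.121], 0, 0.02], [[-0.2762, -0.5976, -0.121], 0, 0.02], [[-0.2762, -0.5976, -0.121], 0, 0.02]]}}

```text
time_s: 4.6
position: [0.5158, -0.4026, 0.1497]
tool_rot: [[-0.974, 0.228, -0.0], [0.228, 0.974, 0.0], [0.0, 0.0, -1.0]]
ft_force: [0.4, -0.6, -1.9]
grip_width: 0.0272
gripper_force: 40.1
```

```bash
python3 go.py .516 -.404 .037; python3 -c "
from h import *
snap('top','top1')"
```

```text
t 4.6 p [ 0.5158 -0.4026  0.1497] psi 76.8 shift [-0.0005 -0.0014  0.1127] dist 0.113 turn 0 grip 0.02721283716602155 40.07244944572449 q6 -125.1202684690105 q1 -48.31733243939053
```

View pics/top1.png

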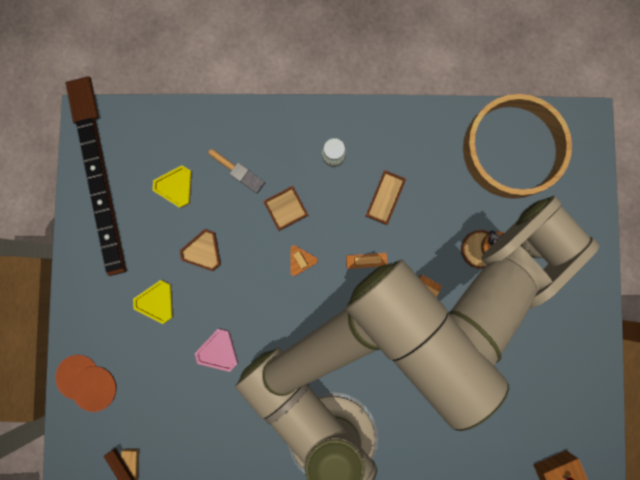

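The picture shows the round sander lifted off (245,295) and the wrist over the round dock at (481,249); the scene is otherwise undisturbed. Next I lower it and release.

Emit:
{"method": "drive_tool", "body": {"series": [[[0, -0.001, 0.04], 0, 0.02], [[0, -0.001, 0.08], 0, 0.02], [[0, -0.001, 0.1], 0, 0.02], [[0, -0.001, 0.11], 0, 0.02], [[0, -0.001, 0.113], 0, 0.02], [[0, -0.001, 0.114], 0, 0.02], [[0, -0.001, 0.114], 0, 0.02], [[0, -0.001, 0.114], 0, 0.065], [[0, -0.001, 0.114], 0, 0.065], [[0, -0.001, 0.114], 0, 0.065], [[0, -0.001, 0.114], 0, 0.065], [[0, -0.001, 0.08], 0, 0.065], [[0, -0.001, 0.04], 0, 0.065], [[0, -0.001, 0], 0, 0.065], [[0, -0.001, 0], 0, 0.065]]}}

```text
time_s: 6.15
position: [0.5171, -0.4068, 0.1557]
tool_rot: [[-0.973, 0.23, 0.007], [0.23, 0.973, -0.008], [-0.009, -0.006, -1.0]]
ft_force: [-0.2, 0.3, 0.6]
grip_width: 0.0649
gripper_force: 0.0
```

```bash
python3 go.py .4015 -.252 .1 151; python3 go.py .4015 -.252 .1 -29
```

```text
t 6.15 p [ 0.5171 -0.4068  0.1557] psi 76.73 shift [0.1485 0.1245 0.0535] dist 0.201 turn -74.3 grip 0.06488280663358781 0.0 q6 -125.21153906167302 q1 -48.48315728298755
t 6.15 p [ 0.5171 -0.4068  0.1557] psi 76.73 shift [0.1485 0.1245 0.0535] dist 0.201 turn 105.7 grip 0.06488280663358781 0.0 q6 -125.21153906167302 q1 -48.48315728298755
```

Emit:
{"method": "drive_tool", "body": {"series": [[[0.1466, 0.1226, 0], 105.7, 0.05], [[0.1466, 0.1226, 0], 105.7, 0.05], [[0.1466, 0.1226, 0], 105.7, 0.05], [[0.1466, 0.1226, 0], 105.7, 0.05], [[0.1466, 0.1226, 0], 105.7, 0.05], [[0.1466, 0.1226, 0], 105.7, 0.05], [[0.1466, 0.1226, 0], 105.7, 0.05], [[0.1466, 0.1226, 0], 105.7, 0.05], [[0.1466, 0.1226, 0], 105.7, 0.05], [[0.1466, 0.1226, 0.02], 105.7, 0.05], [[0.1466, 0.1226, 0.05], 105.7, 0.05], [[0.1466, 0.1226, 0.05], 105.7, 0.05], [[0.1466, 0.1226, 0.05], 105.7, 0.05], [[0.1466, 0.1226, 0.05], 105.7, 0.05], [[0.1466, 0.1226, 0.05], 105.7, 0.05], [[0.1466, 0.1226, 0.05], 105.7, 0.05], [[0.1466, 0.1226, 0.05], 105.7, 0.05], [[0.1466, 0.1226, 0.05], 105.7, 0.05]]}}

```text
time_s: 7.95
position: [0.401, -0.2522, 0.0994]
tool_rot: [[0.484, 0.875, 0.0], [0.875, -0.484, -0.0], [-0.0, 0.0, -1.0]]
ft_force: [0.1, 0.1, -0.5]
grip_width: 0.05
gripper_force: 0.0
```

```bash
python3 go.py .4015 -.252 .028 -29
```

```text
t 7.95 p [ 0.401  -0.2522  0.0994] psi -28.96 shift [0.0004 0.0003 0.0714] dist 0.071 turn 0.0 grip 0.049976849705505394 0.0 q6 -17.569582044225395 q1 -46.524790589771236
```

Descend, close and lift to about 0.15.

Emit:
{"method": "drive_tool", "body": {"series": [[[0, 0, 0.03], 0, 0.05], [[0, 0, 0.055], 0, 0.05], [[0, 0, 0.0715], 0, 0.05], [[0, 0, 0.0715], 0, 0.05], [[0, 0, 0.0715], 0, 0.05], [[0, 0, 0.0715], 0, 0.01], [[0, 0, 0.0715], 0, 0.01], [[0, 0, 0.0715], 0, 0.01], [[0, 0, 0.0715], 0, 0.01], [[0, 0, 0.0715], 0, 0.01], [[0, 0, 0.0715], 0, 0.01], [[0, 0, 0.0715], 0, 0.01], [[0, 0, 0.04], 0, 0.01], [[0, 0, 0], 0, 0.01], [[0, 0, -0.05], 0, 0.01], [[0, 0, -0.05], 0, 0.01], [[0, 0, -0.05], 0, 0.01]]}}

```text
time_s: 9.65
position: [0.401, -0.2521, 0.1499]
tool_rot: [[0.484, 0.875, 0.001], [0.875, -0.484, -0.001], [-0.001, 0.002, -1.0]]
ft_force: [0.7, 0.2, -3.4]
grip_width: 0.0194
gripper_force: 39.9
```

```bash
python3 go.py .624 .134 .15 -61
```

```text
t 9.65 p [ 0.401  -0.2521  0.1499] psi -28.97 shift [ 4.458e-01  8.100e-03 -4.000e-04] dist 0.446 turn 32.0 grip 0.01940222775254803 39.89462435245514 q6 -17.54951246319202 q1 -46.523349381839544
```

Emit:
{"method": "drive_tool", "body": {"series": [[[0.0458, 0.001, 0], 4, 0.01], [[0.4458, 0.0081, 0], 32, 0.01], [[0.4458, 0.0081, 0], 32, 0.01], [[0.4458, 0.0081, 0], 32, 0.01], [[0.4458, 0.0081, 0], 32, 0.01], [[0.4458, 0.0081, 0], 32, 0.01], [[0.4458, 0.0081, 0], 32, 0.01], [[0.4458, 0.0081, 0], 32, 0.01], [[0.4458, 0.0081, 0], 32, 0.01], [[0.4458, 0.0081, 0], 32, 0.01], [[0.4458, 0.0081, 0], 32, 0.01], [[0.4458, 0.0081, 0], 32, 0.01], [[0.4458, 0.0081, 0], 32, 0.01], [[0.4458, 0.0081, 0], 32, 0.01], [[0.4458, 0.0081, 0], 32, 0.01]]}}

```text
time_s: 11.15
position: [0.6239, 0.133, 0.1494]
tool_rot: [[0.875, 0.484, -0.0], [0.484, -0.875, -0.0], [-0.0, -0.0, -1.0]]
ft_force: [0.0, -0.4, -2.0]
grip_width: 0.0191
gripper_force: 39.7
```

```bash
python3 go.py .624 .134 .035 -61
```

```text
t 11.15 p [0.6239 0.133  0.1494] psi -61.05 shift [ 0.0006 -0.0008  0.1144] dist 0.114 turn -0.0 grip 0.019125853335763533 39.69649136066437 q6 62.47087383062733 q1 1.4221277594959298
```

Emit:
{"method": "drive_tool", "body": {"series": [[[0, -0.001, 0.04], 0, 0.01], [[0, -0.001, 0.08], 0, 0.01], [[0, -0.001, 0.1], 0, 0.01], [[0, -0.001, 0.11], 0, 0.01], [[0, -0.001, 0.113], 0, 0.01], [[0, -0.001, 0.1145], 0, 0.01], [[0, -0.001, 0.1145], 0, 0.01], [[0, -0.001, 0.1145], 0, 0.05], [[0, -0.001, 0.1145], 0, 0.05], [[0, -0.001, 0.1145], 0, 0.05], [[0, -0.001, 0.1145], 0, 0.05], [[0, -0.001, 0.08], 0, 0.05], [[0, -0.001, 0.04], 0, 0.05], [[0, -0.001, 0.02], 0, 0.05], [[0, -0.001, 0.02], 0, 0.05], [[0, -0.001, 0.02], 0, 0.05], [[0, -0.001, 0.02], 0, 0.05]]}}

```text
time_s: 12.85
position: [0.6229, 0.1347, 0.1278]
tool_rot: [[0.874, 0.485, -0.003], [0.485, -0.874, -0.0], [-0.002, -0.001, -1.0]]
ft_force: [0.8, -0.0, -0.2]
grip_width: 0.0503
gripper_force: 0.0
```

```bash
python3 go.py .48 -.09 .1 5
```

```text
t 12.85 p [0.6229 0.1347 0.1278] psi -60.98 shift [-0.2339  0.1272  0.0282] dist 0.268 turn -66.0 grip 0.05027768118722785 0.0 q6 62.56262005884698 q1 1.5787369341535982
```

Emit:
{"method": "drive_tool", "body": {"series": [[[-0.234, 0.127, 0.01], -66, 0.05], [[-0.234, 0.127, 0.01], -66, 0.05], [[-0.234, 0.127, 0.01], -66, 0.05], [[-0.234, 0.127, 0.01], -66, 0.05], [[-0.234, 0.127, 0.01], -66, 0.05], [[-0.234, 0.127, 0.01], -66, 0.05], [[-0.234, 0.127, 0.028], -66, 0.05], [[-0.234, 0.127, 0.028], -66, 0.05], [[-0.234, 0.127, 0.028], -66, 0.05], [[-0.234, 0.127, 0.028], -66, 0.05], [[-0.234, 0.127, 0.028], -66, 0.05], [[-0.234, 0.127, 0.028], -66, 0.05], [[-0.234, 0.127, 0.028], -66, 0.05]]}}

```text
time_s: 14.15
position: [0.4806, -0.0897, 0.1014]
tool_rot: [[-0.087, 0.996, 0.0], [0.996, 0.087, -0.0], [-0.0, 0.0, -1.0]]
ft_force: [0.2, -0.4, -1.2]
grip_width: 0.0503
gripper_force: 0.0
```

```bash
python3 go.py .48 -.09 .028 5
```

```text
t 14.15 p [ 0.4806 -0.0897  0.1014] psi 4.98 shift [-0.0002 -0.0007  0.0734] dist 0.073 turn -0.0 grip 0.05026409283880977 0.0 q6 -29.45461363673102 q1 -24.477079065504054
```

Emit:
{"method": "drive_tool", "body": {"series": [[[0, -0.001, 0.03], 0, 0.05], [[0, -0.001, 0.055], 0, 0.05], [[0, -0.001, 0.0735], 0, 0.05], [[0, -0.001, 0.0735], 0, 0.05], [[0, -0.001, 0.0735], 0, 0.05], [[0, -0.001, 0.0735], 0, 0.01], [[0, -0.001, 0.0735], 0, 0.01], [[0, -0.001, 0.0735], 0, 0.01], [[0, -0.001, 0.0735], 0, 0.01], [[0, -0.001, 0.0735], 0, 0.01], [[0, -0.001, 0.0735], 0, 0.01], [[0, -0.001, 0.0735], 0, 0.01], [[0, -0.001, 0.04], 0, 0.01], [[0, -0.001, 0], 0, 0.01], [[0, -0.001, -0.05], 0, 0.01], [[0, -0.001, -0.05], 0, 0.01], [[0, -0.001, -0.05], 0, 0.01]]}}

```text
time_s: 15.85
position: [0.4795, -0.0899, 0.1517]
tool_rot: [[-0.087, 0.996, 0.001], [0.996, 0.087, -0.001], [-0.001, 0.001, -1.0]]
ft_force: [-0.1, -0.3, -1.7]
grip_width: 0.0195
gripper_force: 42.2
```

```bash
python3 go.py .6567 -.1435 .15 68
```

```text
t 15.85 p [ 0.4795 -0.0899  0.1517] psi 5.02 shift [-0.0689  0.1719  0.002 ] dist 0.185 turn -63.0 grip 0.019465917888564326 42.18558847904205 q6 -29.569754786708323 q1 -24.552574165274457
```

Emit:
{"method": "drive_tool", "body": {"series": [[[-0.0689, 0.1719, 0.002], -63, 0.01], [[-0.0689, 0.1719, 0.002], -63, 0.01], [[-0.0689, 0.1719, 0.002], -63, 0.01], [[-0.0689, 0.1719, 0.002], -63, 0.01], [[-0.0689, 0.1719, 0.002], -63, 0.01], [[-0.0689, 0.1719, 0.002], -63, 0.01], [[-0.0689, 0.1719, 0.002], -63, 0.01], [[-0.0689, 0.1719, 0.002], -63, 0.01], [[-0.0689, 0.1719, 0.002], -63, 0.01], [[-0.0689, 0.1719, 0.002], -63, 0.01], [[-0.0689, 0.1719, 0.002], -63, 0.01], [[-0.0689, 0.1719, 0.002], -63, 0.01], [[-0.0689, 0.1719, 0.002], -63, 0.01]]}}

```text
time_s: 17.15
position: [0.6568, -0.1435, 0.1492]
tool_rot: [[-0.927, 0.375, -0.0], [0.375, 0.927, 0.0], [0.0, -0.0, -1.0]]
ft_force: [0.3, -0.1, -2.3]
grip_width: 0.0196
gripper_force: 42.1
```

```bash
python3 go.py .6567 -.1435 .035 68
```

```text
t 17.15 p [ 0.6568 -0.1435  0.1492] psi 68.0 shift [ 1.000e-04 -1.000e-04  1.142e-01] dist 0.114 turn -0.0 grip 0.01955491569191391 42.14602053165436 q6 -90.38654628214833 q1 -22.388598919192212
```

Emit:
{"method": "drive_tool", "body": {"series": [[[0, 0, 0.04], 0, 0.01], [[0, 0, 0.08], 0, 0.01], [[0, 0, 0.1], 0, 0.01], [[0, 0, 0.11], 0, 0.01], [[0, 0, 0.113], 0, 0.01], [[0, 0, 0.114], 0, 0.01], [[0, 0, 0.114], 0, 0.01], [[0, 0, 0.114], 0, 0.05], [[0, 0, 0.114], 0, 0.05], [[0, 0, 0.114], 0, 0.05], [[0, 0, 0.114], 0, 0.05], [[0, 0, 0.08], 0, 0.05], [[0, 0, 0.04], 0, 0.05], [[0, 0, 0.02], 0, 0.05], [[0, 0, 0.02], 0, 0.05], [[0, 0, 0.02], 0, 0.05]]}}

```text
time_s: 18.75
position: [0.6566, -0.1434, 0.1289]
tool_rot: [[-0.927, 0.374, -0.0], [0.374, 0.927, 0.0], [0.0, -0.0, -1.0]]
ft_force: [-0.5, 0.3, -0.4]
grip_width: 0.0503
gripper_force: 0.0
```

```bash
python3 go.py .4783 .089 .1 121;python3 go.py .4783 .089 .1 -59
```

```text
t 18.75 p [ 0.6566 -0.1434  0.1289] psi 68.02 shift [0.2523 0.1488 0.029 ] dist 0.294 turn -53.0 grip 0.05028631067391271 0.0 q6 -90.40840205098408 q1 -22.39081900476697
t 18.75 p [ 0.6566 -0.1434  0.1289] psi 68.02 shift [0.2523 0.1488 0.029 ] dist 0.294 turn 127.0 grip 0.05028631067391271 0.0 q6 -90.40840205098408 q1 -22.39081900476697
```

Emit:
{"method": "drive_tool", "body": {"series": [[[0.2523, 0.1488, 0.01], -53.4, 0.05], [[0.2523, 0.1488, 0.01], -53.4, 0.05], [[0.2523, 0.1488, 0.01], -53.4, 0.05], [[0.2523, 0.1488, 0.01], -53.4, 0.05], [[0.2523, 0.1488, 0.01], -53.4, 0.05], [[0.2523, 0.1488, 0.01], -53.4, 0.05], [[0.2523, 0.1488, 0.029], -53.4, 0.05], [[0.2523, 0.1488, 0.029], -53.4, 0.05], [[0.2523, 0.1488, 0.029], -53.4, 0.05], [[0.2523, 0.1488, 0.029], -53.4, 0.05], [[0.2523, 0.1488, 0.029], -53.4, 0.05], [[0.2523, 0.1488, 0.029], -53.4, 0.05], [[0.2523, 0.1488, 0.029], -53.4, 0.05]]}}

```text
time_s: 20.05
position: [0.4788, 0.0887, 0.1005]
tool_rot: [[-0.854, -0.521, 0.0], [-0.521, 0.854, 0.0], [-0.0, -0.0, -1.0]]
ft_force: [0.8, -0.5, -0.8]
grip_width: 0.0504
gripper_force: 0.0
```

```bash
python3 go.py .4783 .089 .028 121.4
```

```text
t 20.05 p [0.4788 0.0887 0.1005] psi 121.38 shift [0.0002 0.0005 0.0725] dist 0.072 turn -0.0 grip 0.05038923246334049 0.0 q6 -124.85276851500704 q1 -3.472242051637537
```

Emit:
{"method": "drive_tool", "body": {"series": [[[0, 0, 0.03], 0, 0.05], [[0, 0, 0.055], 0, 0.05], [[0, 0, 0.0725], 0, 0.05], [[0, 0, 0.0725], 0, 0.05], [[0, 0, 0.0725], 0, 0.05], [[0, 0, 0.0725], 0, 0.01], [[0, 0, 0.0725], 0, 0.01], [[0, 0, 0.0725], 0, 0.01], [[0, 0, 0.0725], 0, 0.01], [[0, 0, 0.0725], 0, 0.01], [[0, 0, 0.0725], 0, 0.01], [[0, 0, 0.0725], 0, 0.01], [[0, 0, 0.04], 0, 0.01], [[0, 0, 0], 0, 0.01], [[0, 0, -0.05], 0, 0.01], [[0, 0, -0.05], 0, 0.01], [[0, 0, -0.05], 0, 0.01]]}}

```text
time_s: 21.75
position: [0.4785, 0.0889, 0.1509]
tool_rot: [[-0.853, -0.521, 0.002], [-0.521, 0.853, -0.0], [-0.001, -0.001, -1.0]]
ft_force: [-0.1, 0.5, -1.7]
grip_width: 0.0198
gripper_force: 39.9
```

```bash
python3 go.py .502 .3623 .15 71
```

```text
t 21.75 p [0.4785 0.0889 0.1509] psi 121.42 shift [-0.1625  0.2211  0.0009] dist 0.274 turn 50.4 grip 0.019823989777260794 39.859052896499634 q6 -124.86164846378848 q1 -3.4411888418527994
```

Emit:
{"method": "drive_tool", "body": {"series": [[[-0.1625, 0.2211, 0.001], 50.4, 0.01], [[-0.1625, 0.2211, 0.001], 50.4, 0.01], [[-0.1625, 0.2211, 0.001], 50.4, 0.01], [[-0.1625, 0.2211, 0.001], 50.4, 0.01], [[-0.1625, 0.2211, 0.001], 50.4, 0.01], [[-0.1625, 0.2211, 0.001], 50.4, 0.01], [[-0.1625, 0.2211, 0.001], 50.4, 0.01], [[-0.1625, 0.2211, 0.001], 50.4, 0.01], [[-0.1625, 0.2211, 0.001], 50.4, 0.01], [[-0.1625, 0.2211, 0.001], 50.4, 0.01], [[-0.1625, 0.2211, 0.001], 50.4, 0.01], [[-0.1625, 0.2211, 0.001], 50.4, 0.01], [[-0.1625, 0.2211, 0.001], 50.4, 0.01]]}}

```text
time_s: 23.05
position: [0.5021, 0.362, 0.1494]
tool_rot: [[-0.946, 0.326, 0.0], [0.326, 0.946, 0.0], [-0.0, 0.0, -1.0]]
ft_force: [0.4, 0.4, -2.6]
grip_width: 0.0196
gripper_force: 40.2
```

```bash
python3 go.py .502 .3623 .035 71
```

```text
t 23.05 p [0.5021 0.362  0.1494] psi 71.0 shift [0.0003 0.0003 0.1144] dist 0.114 turn 0.0 grip 0.019600269340996946 40.22740066051483 q6 -46.157309635862966 q1 24.843052918514292
```

Lower, release, rise, and draw back toward the base's left to clear the camera.

Emit:
{"method": "drive_tool", "body": {"series": [[[0, 0, 0.04], 0, 0.01], [[0, 0, 0.08], 0, 0.01], [[0, 0, 0.1], 0, 0.01], [[0, 0, 0.11], 0, 0.01], [[0, 0, 0.113], 0, 0.01], [[0, 0, 0.114], 0, 0.01], [[0, 0, 0.114], 0, 0.01], [[0, 0, 0.114], 0, 0.05], [[0, 0, 0.114], 0, 0.05], [[0, 0, 0.114], 0, 0.05], [[0, 0, 0.114], 0, 0.05], [[0, 0, 0.08], 0, 0.05], [[0, 0, 0.04], 0, 0.05], [[0, 0, -0.01], 0, 0.05], [[0, 0, -0.03], 0, 0.05], [[0, 0, -0.03], 0, 0.05]]}}

```text
time_s: 24.65
position: [0.5031, 0.3629, 0.1831]
tool_rot: [[-0.946, 0.325, 0.006], [0.325, 0.946, 0.003], [-0.005, 0.005, -1.0]]
ft_force: [-0.6, -0.5, -0.4]
grip_width: 0.05
gripper_force: 0.0
```

```bash
python3 go.py .13 .5 .23 71
```

```text
t 24.65 p [0.5031 0.3629 0.1831] psi 71.03 shift [ 0.3971  0.0086 -0.0489] dist 0.4 turn 0.0 grip 0.05003546687739279 0.0 q6 -46.14074638272403 q1 24.88439537329343
```

Emit:
{"method": "drive_tool", "body": {"series": [[[0.397, 0.01, -0.08], 0, 0.05], [[0.397, 0.01, -0.08], 0, 0.05], [[0.397, 0.01, -0.08], 0, 0.05], [[0.397, 0.01, -0.08], 0, 0.05], [[0.397, 0.01, -0.08], 0, 0.05], [[0.397, 0.01, -0.08], 0, 0.05], [[0.397, 0.01, -0.08], 0, 0.05], [[0.397, 0.01, -0.08], 0, 0.05], [[0.397, 0.01, -0.08], 0, 0.05], [[0.397, 0.01, -0.08], 0, 0.05], [[0.397, 0.01, -0.08], 0, 0.05], [[0.397, 0.01, -0.08], 0, 0.05], [[0.397, 0.01, -0.08], 0, 0.05]]}}

```text
time_s: 25.95
position: [0.131, 0.5005, 0.2589]
tool_rot: [[-0.945, 0.327, -0.0], [0.327, 0.945, -0.001], [0.0, -0.001, -1.0]]
ft_force: [0.1, -0.0, -0.4]
grip_width: 0.05
gripper_force: 0.0
```

```bash
python3 - <<'E'
from h import *
d=snap('top','top2'); s=snap('side','side2'); C=cloud(d)
docks=dict(tri=(.502,.3623),sq=(.624,.134),long=(.6567,-.1435),round=(.516,-.404))
for k,c in docks.items():
    m=(np.hypot(C[...,0]-c[0],C[...,1]-c[1])<.07)&(C[...,2]>.055)&(C[...,2]<.08); P=C[m]
    n=np.linalg.lstsq(np.c_[P[:,:2],np.ones(len(P))],P[:,2],rcond=None)[0]
    mb=(np.hypot(C[...,0]-c[0],C[...,1]-c[1])<.06)&(C[...,2]>.019)&(C[...,2]<.035)
    print(k,len(P),(((P.max(0)+P.min(0))/2-[*c,0])*1e3).round(1)[:2],'top z',np.median(P[:,2]),'base z',np.percentile(C[mb][:,2],[10,50,90]).round(4))
for n,uv in (('jar',(334,151)),('brush',(240,170))): print(n,C[uv[1],uv[0]])
im=d['img'][160:310,175:515,::-1]; a=cv2.resize(im,(798,352),interpolation=cv2.INTER_CUBIC)
cv2.imwrite('pics/top2c.png',a)
cv2.imwrite('pics/side2c.png',cv2.resize(s['img'][190:390,180:460,::-1],None,fx=2.8,fy=2.8,interpolation=cv2.INTER_CUBIC))
E
```

```text
tri 141 [ 2.8 -1.9] top z 0.06522349089281355 base z [0.0221 0.0256 0.029 ]
sq 129 [ 0.8 -0.3] top z 0.06554234155791912 base z [0.0228 0.0258 0.029 ]
long 198 [-3.2 -0.7] top z 0.06525058913007034 base z [0.0229 0.0259 0.0293]
round 99 [-0.4 -1.2] top z 0.06642162121987279 base z [0.0225 0.0262 0.0292]
jar [0.76861296 0.00219133 0.07155042]
brush [0.72835594 0.26240381 0.01738106]
```

View pics/top2c.png

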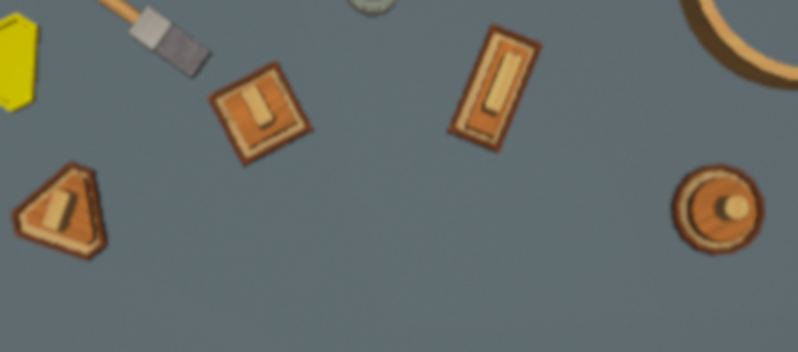

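View pics/side2c.png

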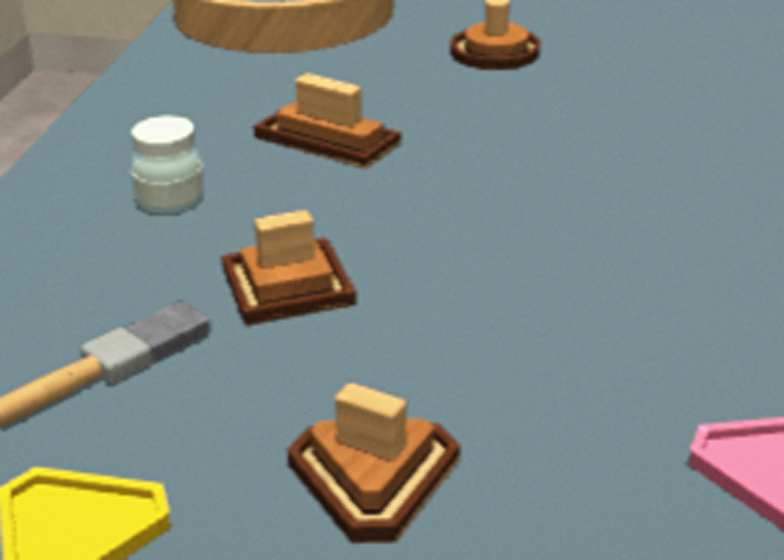

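Both crops show all four sanders inside their lips, at crop pixels (60,210), (260,110), (495,85) and (720,208) in the top view. Their tops measure about 66 mm and their bases about 26 mm, so they are seated flat. The jar and brush haven't moved.

```bash
python3 -c "
from rig import env
print(env.close_job())"
```

```text
the job is handed in; nothing more can be done
None
```

All four sanders are seated flat in their matching docks, the jar and brush are where they were, and the job is handed in at about 26 s of the 104 s limit; the hand-in gave no verdict.

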